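# Post the tray's rubbish through the bin's sprung flap

## Robot

A 7-joint arm with a two-finger parallel gripper is mounted at the origin on a cart in front of the work surface, level with it; the furniture and walls round the work are solid. World frame = base frame: x ahead of the robot, y to its left, z up, the work surface at z = 0. Lengths are in m, angles in rad, forces in N, time in s.
With the tool pointing down it reaches from about 0.35 to 0.9 m from the base axis. Payload 7.2 kg.
Tool frame: the origin (TCP) lies at the very end of the fingers, on their centre line; the grasp point (between the pads) lies arm.hold_point_z behind it (arm.hold_point_z is the distance from the TCP to the grasp point, in m); z points along the fingers, y is the line along which they close (so a half turn about z gives the same grasp; the last joint's range is limited). The gripper opens to 85 mm and grips with 20 to 120 N. Pads are 22 mm wide; open, the fingers measure 114 mm over their backs; the gripper's body (76 mm by 85 mm) begins 54 mm behind the grasp point. The pads swing forward as they close: fully open they stand 13 mm farther back than shut.
Start: joints at [-1.236, 0.411, -0.013, 1.596, 0.006, 1.134, -0.082], TCP at [0.245, 0.575, 0.231] pointing down, gripper open.
Joint ranges: [-2.95, 2.95], [-0.29, 1.99], [-1.47, 1.44], [0.14, 2.54], [-1.03, 4.17], [0.13, 1.85], [-2.86, 2.86]. Speed limits (rad/s): [2.39, 2.39, 3.01, 3.01, 3.14, 3.14, 3.14].

## Interface

Orientations are given as [roll, pitch, yaw] about the fixed x, y, z axes, in that order (R = Rz(yaw) Ry(pitch) Rx(roll)).
In Python, from rig import arm, imaging, ticket gives the robot as it stands.
- The arm moves only by the tool move_arm, never from a script. Its argument "series" is a list that holds one entry, the list of rows, each a list of 7 numbers: the shift along the tool's x, y, z in mm, then the turn, a rotation vector about the tool's x, y, z in degrees, then the opening, from 0 (shut) to 1 (fully open). A call has 1 to 12 rows; each row is the pose to reach, as a shift and turn from the pose commanded when the call began, along the tool's axes at that moment; what a row does not reach only later rows make up. A row lasts 1/10 s, in which the tool goes at most 50 mm and 8.59 degrees, less where a joint would pass 70% of its speed; a pose out of reach is approached as far as the arm can. A call with a gripper value outside its range is refused whole. The fingers move at their own pace and stop on an object; the grip force is fixed at half the most. Time passes only in rows, so rows that repeat a pose let the fingers close. It gives the time, the measured TCP pose, the force, the opening and the grip force at its end, in the units of the state.
- arm.observe(): the state, without advancing time (a new reading comes with each control period).
- imaging.read_camera(name): name is "scene" or "top"; returns (picture, depth): 400x640x3 uint8, red, green, blue; 400x640 float32, m along the optical axis (not along the pixel's ray), 0 where there is no reading.
- imaging.camera_info(name): a dict with "intrinsics" (3x3 intrinsics, pixels), "k1" (the pictures are not rectified: a ray, as slopes to the right and down, at radius r is drawn at 1 + k1 r^2 times it, then the intrinsics apply), "extrinsics" (4x4, takes a point from world to camera coordinates). Camera axes: x right, y down, z forward; pixel columns grow to the right and rows downward; lengths in m; the calibration is good to about 2 mm. A picture is of the moment at which its call begins. camera_info takes no time and is no camera call.
- ticket.finish_job(): hands the job in; it is judged then, once.
The state is a dict: "time_s": time; "joint_positions": joint angles; "joint_velocities": joint speeds; "joint_efforts": joint torques, N m; "ee_pos": TCP position; "eef_rot": TCP orientation; "wrist_force": force on the tool from outside, world axes, zero at the start; "ft_torque": the same for the moment, N m; "grip_width": finger opening in m; "gripper_force": force on a finger pad.
Only numpy, scipy, OpenCV 4.12 (cv2) and the standard library are available. Lean on these libraries where they do the work, as an engineer would, in place of code of your own. Each camera call takes 0.05 s, during which the arm holds its last target. There are 200 camera calls.

## Task

Throw the two tea lights and the cork from the steel tray into the small bin: push each one in through the bin's sprung flap, and see that the flap is shut again afterwards. Leave the bottle stopper standing in the tray, do not push hard on the bin, and do not shift or knock over the tray, the glass, the cup or the milk carton.

Things in the scene. Friction and masses are not known exactly. Their poses are not given: they have to be found in the camera images.
- bin: immovable steel waste bin, 176 mm wide (y), 134 deep (x -68 to +66), 225 high; floor 6. Origin mid-underside, z up; front faces its own -x (to the robot, turned 0 to 0.32 rad). Closed but for the flap. Front wall upright to z = 125, then the flap's panel leans back 26 deg from upright, from x = -68, z = 125 to x = -26, z = 210; hinge bar 6 mm radius on top edge. Stands behind the tray
- flap_mid (a point): middle of the flap opening, fixed to the bin: x = -47, y = 0, z = 168 mm in its frame. Opening 166 mm wide (bin's y), 95 mm long up the lean; outward normal points forward, 26 deg above level. Reach in forward and down, hand tilted 22 to 40 deg from vertical, 12 mm below the middle, tips 50 mm in; open the fingers only a little inside. Cupboards above leave no room for an upright hand
- flap (a joint): sprung flap, 158 mm wide x 86 mm long x 4 mm thick grey plate hung from the opening's top edge; 0 = shut, grows to 1.25 rad as it is pushed inwards, never outwards. Pushing in takes 1 to 3 N; it rests on fingers that reach in and springs shut as they are drawn out. Things let go at one spot may pile up and hold it open: spread them over the bin's width, up to 12 mm off the middle
- tray: flat steel tray, 132 mm (its x) x 240 mm (its y) outside, inside 124 x 230 mm, upright rim 34 mm above the worktop; origin in the middle at floor level, inner floor 1 mm above it; long side runs across, along world y within 0.12 rad. Loose, 0.45 kg
- tealight_low: tea light, round aluminium cup, 38 mm across, 16 mm high, 13 to 24 g; one of four small things that stand in the tray about 68 mm apart, in two staggered rows, in any order; origin at the middle of its underside, z up
- tealight_tall: the other tea light, 38 mm across, body 16 mm high with the wick 18 mm; stands in the tray, otherwise as the first
- cork: wine cork, brown cylinder 24 mm across and 44 mm high, standing on end in the tray, 10 to 18 g; origin at the middle of its underside, z up
- bottle_stopper: steel bottle stopper with a black rubber cone, 22 mm across, 32 mm high, standing on its head in the tray; stays there; origin at the middle of its underside
- tumbler: clear glass tumbler upside down, 69 mm across, 100 mm high, stands somewhere beside the bin; origin at the middle of its underside
- coffee_cup: small coffee cup, 58 x 89 x 56 mm with its handle, stands beside the tray; origin at the middle of its underside
- milk_carton: milk carton, 66 x 100 x 182 mm, stands somewhere beside the bin; origin at the middle of its underside
There are look-alikes about, which are no part of the job. Of the things that look like the cork, the smallest one is meant.

How it is judged:
By the outcome, as a careful person would: the job done as asked, in the order asked, and still so for the second after the job is handed in, with the robot touching nothing.
It also fails if it takes over 64 s, if anything falls off the work surface, if the arm or the gripper's body presses on something with over 40 N, if the wrist force passes 120 N, or if a joint passes its speed limit or range.

## Working session

There is one attempt and no reset: what is moved stays moved. The work goes in short steps, Python scripts to look and compute and a tool call to move; the robot and the scene stay as the last step left them, time stands still between calls to the robot, and variables do not carry over. Pictures are saved under pics/ and viewed, at most 10 in all, crops included, and the job is handed in when it is done.

Besides the shell and the picture viewer there is one more tool, called after "Emit:" as name(argument=value, ...), one argument or row to a line, values as JSON. move_arm: Moves the arm, as the interface text tells. Its arguments: {"type":"object","properties":{"series":{"type":"array"}},"required":["series"]}

```bash
mkdir -p pics; ls; cat > h.py <<'E'
import numpy as np, cv2
from rig import arm, imaging, ticket
from scipy.spatial.transform import Rotation as R
def look(n,name):
    p,d=imaging.read_camera(n); cv2.imwrite(f'pics/{name}.png',p[:,:,::-1]); np.save(f'pics/{name}.npy',d); return p,d
def world(n,d,u,v,z=None):
    c=imaging.camera_info(n);K=c['intrinsics'];E=np.array(c['extrinsics'])
    s=np.array(cv2.undistortPoints(np.array([[[u,v]]],float),np.array(K),np.array([c['k1'],0,0,0,0.]))).ravel()
    r=np.array([s[0],s[1],1.]); Ei=np.linalg.inv(E); o=Ei[:3,3]; w=Ei[:3,:3]@r
    if z is None: return o+w*d[int(round(v)),int(round(u))]
    return o+w*(z-o[2])/w[2]
E
python3 - <<'E'
from h import *
for n in('scene','top'):
    look(n,n+'0'); c=imaging.camera_info(n); print(c)
a=cv2.imread('pics/scene0.png');b=cv2.imread('pics/top0.png')
print(arm.observe(), arm.hold_point_z)
E
```

```text
pics
{'intrinsics': array([[421.87678994,   0.        , 307.34450374],
       [  0.        , 421.87678994, 192.42549164],
       [  0.        ,   0.        ,   1.        ]]), 'k1': -0.08850641618369061, 'extrinsics': array([[ 0.6309926 , -0.77578785,  0.00124418, -0.26235771],
       [-0.52280828, -0.42641365, -0.73813475,  0.45636467],
       [ 0.57316651,  0.46510709, -0.67465217,  0.56596941],
       [ 0.        ,  0.        ,  0.        ,  1.        ]])}
{'intrinsics': array([[371.62852282,   0.        , 322.55305765],
       [  0.        , 371.62852282, 198.26676515],
       [  0.        ,   0.        ,   1.        ]]), 'k1': 0.011821387884500477, 'extrinsics': array([[ 0.01055536, -0.99955767,  0.02780386,  0.12378138],
       [-0.98151874, -0.01567006, -0.19072337,  0.58146752],
       [ 0.1910747 , -0.02527686, -0.98124999,  0.92825306],
       [ 0.        ,  0.        ,  0.        ,  1.        ]])}
{'time_s': 0.1, 'joint_positions': array([-1.23620635,  0.411813  , -0.01273443,  1.59695486,  0.00557676,
        1.1342623 , -0.08220355]), 'joint_velocities': array([-0.00017349, -0.0011344 ,  0.00297358, -0.00277383, -0.00170879,
       -0.00042839, -0.00043824]), 'joint_efforts': array([ 2.80760971e-03, -6.01831412e+01,  6.84171896e-01, -3.00090158e+01,
        1.39932617e-02,  6.37553880e-03,  6.16096060e-06]), 'ee_pos': array([0.24483731, 0.57457884, 0.23054357]), 'eef_rot': array([-3.14019187e+00,  6.86082375e-05,  2.73883406e+00]), 'wrist_force': array([-0.82532182, -0.64759467,  0.07275088]), 'ft_torque': array([-0.00821164,  0.02227808,  0.00672805]), 'gripper_force': 0.0, 'grip_width': 0.08536280832532717} 0.0187
```

View pics/scene0.png

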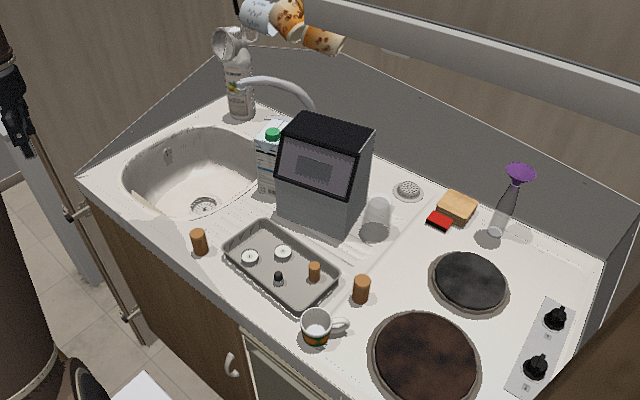

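View pics/top0.png

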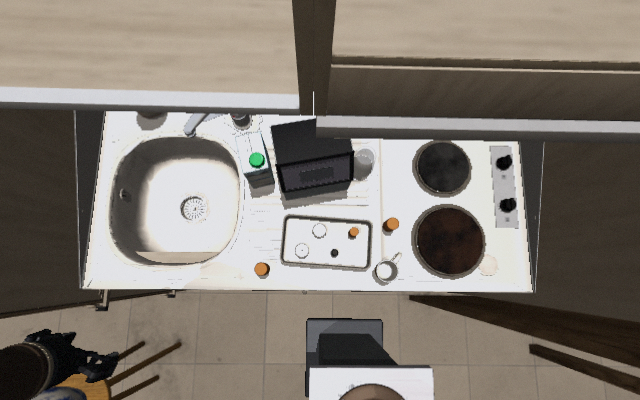

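The scene picture shows the tray around (282,265). The tea lights are at (250,257) and (283,253), the stopper at (278,279), and the bin around (322,180).

Cork candidates are scene (314,271) in the tray, (199,241), and (361,289). The last two look larger and stand outside the tray. I'll check the choice in an enlarged crop.

```bash
python3 - <<'E'
import cv2,numpy as np
a=cv2.imread('pics/scene0.png')[215:350,180:380];b=cv2.imread('pics/top0.png')[110:290,240:410]
cv2.imwrite('pics/cropS.png',cv2.resize(a,None,fx=4,fy=4,interpolation=2))
cv2.imwrite('pics/cropT.png',cv2.resize(b,None,fx=3.3,fy=3.3,interpolation=2))
from h import *
d=np.load('pics/top0.npy')
for n,u,v in[('corkA',354,231),('corkB',262,269),('corkC',391,223),('tl1',320,231),('tl2',302,250),('stop',334,253),('binTop',310,150),('carton',257,160),('glass',364,165)]:
    print(n,world('top',d,u,v).round(4))
ds=np.load('pics/scene0.npy')
for n,u,v in[('corkA',314,265),('corkB',199,232),('corkC',361,279),('tl1',283,253),('tl2',250,257),('floor',300,262),('stop',278,273)]:
    print(n,world('scene',ds,u,v).round(4))
E
```

```text
corkA [0.4951 0.0477 0.0459]
corkB [0.3946 0.2825 0.0589]
corkC [ 0.5157 -0.0473  0.0611]
tl1 [0.497  0.1364 0.0161]
tl2 [0.4457 0.184  0.0129]
stop [0.4378 0.0993 0.0337]
binTop [0.6564 0.165  0.223 ]
carton [0.6429 0.2882 0.1828]
glass [0.6607 0.0265 0.0965]
corkA [0.4944 0.0469 0.0445]
corkB [0.3983 0.2802 0.0613]
corkC [ 0.5153 -0.0505  0.0595]
tl1 [0.4968 0.1333 0.0132]
tl2 [0.4441 0.1806 0.013 ]
floor [5.088e-01 9.600e-02 4.000e-04]
stop [0.4398 0.0951 0.0338]
```

View pics/cropS.png

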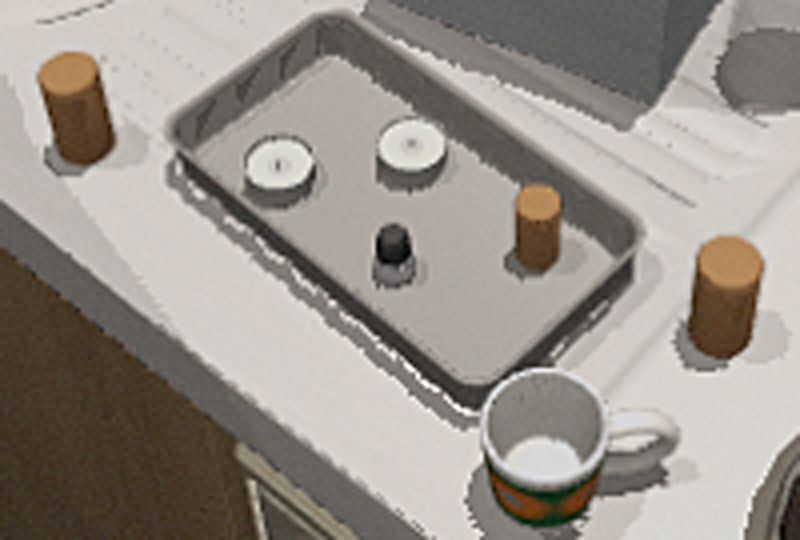

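View pics/cropT.png

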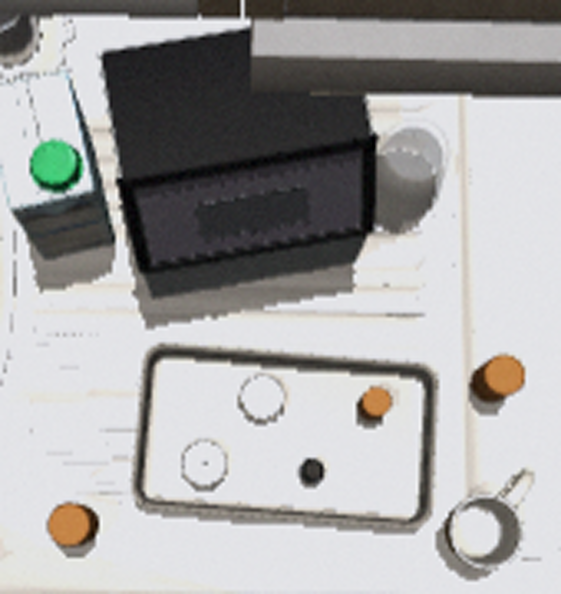

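The crops confirm the target: the cork in the tray, at crop (538,228), is visibly the smallest, with its top at z=45 mm against 60 mm for the other two. The two tea lights, the stopper, and the bin front with its grey flap are all clear. Next I'll fit the geometry from depth.

```bash
cat >> h.py <<'E'
def cloud(n,d):
    c=imaging.camera_info(n);E=np.linalg.inv(np.array(c['extrinsics']))
    v,u=np.mgrid[:400,:640]; uv=np.stack([u,v],-1).reshape(-1,1,2).astype(float)
    s=cv2.undistortPoints(uv,np.array(c['intrinsics']),np.array([c['k1'],0,0,0,0.]))[:,0]
    D=d.ravel(); P=np.c_[s*D[:,None],D]@E[:3,:3].T+E[:3,3]; P[D==0]=9; return P
E
python3 - <<'E'
from h import *
for n in('top','scene'):
    P=cloud(n,np.load(f'pics/{n}0.npy')); print(n)
    for nm,c,z0,z1,r in[('cork',(.495,.047),.038,.055,.022),('tl1',(.497,.135),.008,.03,.027),('tl2',(.445,.182),.008,.03,.027),('stop',(.438,.097),.02,.05,.02),('glass',(.66,.02),.085,.12,.06)]:
        q=P[(np.hypot(*(P[:,:2]-c).T)<r)&(P[:,2]>z0)&(P[:,2]<z1)]
        if len(q)>3: print(nm,len(q),'mid',((q.min(0)+q.max(0))/2).round(4),'mean',q.mean(0).round(4),'ext',np.ptp(q,0).round(3),'z',np.median(q[:,2]).round(4))
    # bin
    b=P[(P[:,0]>.52)&(P[:,0]<.75)&(P[:,1]>.04)&(P[:,1]<.25)]
    for nm,z0,z1 in[('front',.03,.11),('panel',.135,.2),('top',.212,.24)]:
        q=b[(b[:,2]>z0)&(b[:,2]<z1)]
        if nm!='top': q=q[q[:,0]<.64]
        if len(q)<20: print(nm,len(q));continue
        for _ in range(8):
            m=q.mean(0); N=np.linalg.svd(q-m,full_matrices=False)[2][2]; e=np.abs((q-m)@N); q=q[e<max(.004,1.5*e.mean())] 
        if N[0]>0:N=-N
        print(nm,len(q),'m',m.round(4),'N',N.round(3),'yaw',np.arctan2(-N[1],-N[0]).round(3),'elev',np.degrees(np.arcsin(N[2])).round(1),'min',q.min(0).round(3),'max',q.max(0).round(3))
    t=b[(b[:,2]>.215)&(b[:,2]<.235)]; print('toprect',cv2.minAreaRect((t[:,:2]*1000).astype(np.float32)))
    r=P[(P[:,0]>.37)&(P[:,0]<.56)&(P[:,1]>-.01)&(P[:,1]<.26)&(P[:,2]>.025)&(P[:,2]<.036)]
    r=r[np.hypot(r[:,0]-.438,r[:,1]-.097)>.02]; print('rim',cv2.minAreaRect((r[:,:2]*1000).astype(np.float32)))
# edge points of the bin
for z,u,v in[(.210,276.4,164.5),(.210,353,151.5),(.125,284,192),(.125,350.6,181)]: print(world('top',None,u,v,z).round(4))
E
```

```text
top
cork 66 mid [0.4942 0.0478 0.0442] mean [0.494  0.0485 0.0442] ext [0.024 0.022 0.01 ] z 0.044
tl1 153 mid [0.5    0.1392 0.0137] mean [0.5004 0.1388 0.0146] ext [0.037 0.038 0.01 ] z 0.0145
tl2 162 mid [0.4455 0.1853 0.0138] mean [0.446  0.1855 0.0128] ext [0.037 0.035 0.011] z 0.0125
stop 37 mid [0.4409 0.0989 0.0291] mean [0.4399 0.0985 0.0312] ext [0.016 0.016 0.017] z 0.0313
glass 360 mid [0.6648 0.0321 0.1022] mean [0.6832 0.0244 0.0977] ext [0.095 0.071 0.034] z 0.0983
front 163 m [0.5548 0.137  0.0455] N [-0.503  0.022  0.864] yaw -0.044 elev 59.8 min [0.526 0.04  0.03 ] max [0.618 0.235 0.087]
panel 1389 m [0.617  0.1552 0.1673] N [-0.879 -0.176  0.442] yaw 0.198 elev 26.3 min [0.585 0.059 0.135] max [0.64 0.24 0.2 ]
top 2399 m [0.6726 0.1767 0.2207] N [-0.003 -0.001  1.   ] yaw 0.448 elev 89.8 min [0.619 0.068 0.217] max [0.734 0.25  0.224]
toprect ((682.63623046875, 163.3543701171875), (98.3481674194336, 178.83985900878906), 11.253196716308594)
rim ((467.62255859375, 112.54790496826172), (255.40122985839844, 134.68809509277344), 85.30677032470703)
scene
cork 105 mid [0
[... 461 characters left out ...]
0.0981
front 1450 m [0.6017 0.1368 0.0781] N [-0.98  -0.2    0.006] yaw 0.201 elev 0.4 min [0.581 0.058 0.037] max [0.622 0.231 0.11 ]
panel 2441 m [0.6176 0.1502 0.1663] N [-0.878 -0.176  0.445] yaw 0.198 elev 26.4 min [0.584 0.057 0.135] max [0.64  0.238 0.2  ]
top 2272 m [0.6793 0.1559 0.2206] N [-0.011 -0.003  1.   ] yaw 0.234 elev 89.4 min [0.62  0.065 0.216] max [0.748 0.25  0.224]
toprect ((682.5077514648438, 160.86441040039062), (102.70069885253906, 178.47462463378906), 11.139484405517578)
rim ((468.174560546875, 118.13101959228516), (242.93780517578125, 133.83848571777344), 86.60894775390625)
[0.6251 0.2401 0.21  ]
[0.659  0.0673 0.21  ]
[0.5801 0.2279 0.125 ]
[0.6107 0.0643 0.125 ]
```

```bash
cat >> h.py <<'E'
MID=np.array([.618,.149,.168]); YAW=.198
F=np.array([np.cos(YAW),np.sin(YAW),0]); L=np.array([-np.sin(YAW),np.cos(YAW),0]); K=np.array([0,0,1.])
def Rt(yaw,th):
    f=np.array([np.cos(yaw),np.sin(yaw),0]); y=np.array([-np.sin(yaw),np.cos(yaw),0]); z=f*np.sin(th)-K*np.cos(th)
    return np.stack([np.cross(y,z),y,z],1)
def binpose(depth,off=0,th=np.radians(36)):
    Rm=Rt(YAW,th); c=MID-.012*(F*np.sin(np.radians(26))+K*np.cos(np.radians(26)))+L*off
    return c+Rm[:,2]*depth, Rm
def rows(*targets):
    s=arm.observe(); R0=R.from_euler('xyz',s['eef_rot']); p0=s['ee_pos']
    print('t',round(s['time_s'],2),'at',p0.round(4),'F',s['wrist_force'].round(1),'w',round(s['grip_width'],4),'gf',round(s['gripper_force'],1))
    for p,Rm in targets:
        print((R0.inv().apply(np.array(p)-p0)*1000).round(1),np.degrees((R0.inv()*R.from_matrix(Rm)).as_rotvec()).round(1))
E
python3 -c "
from h import *
rows(((.5,.1375,.15),Rt(0,0)))
print(binpose(.05),binpose(-.06))"
```

```text
t 0.1 at [0.2448 0.5746 0.2305] F [-0.8 -0.6  0.1] w 0.0854 gf 0.0
[-406.1 -302.    81. ] [ -0.1  -0.  -23.1]
(array([0.64165738, 0.15374635, 0.11676362]), array([[-0.79321038, -0.1967088 ,  0.57630108],
       [-0.15914076,  0.98046196,  0.11562253],
       [-0.58778525,  0.        , -0.80901699]])) (array([0.57826426, 0.14102787, 0.20575549]), array([[-0.79321038, -0.1967088 ,  0.57630108],
       [-0.15914076,  0.98046196,  0.11562253],
       [-0.58778525,  0.        , -0.80901699]]))
```

Emit:
move_arm(
  series=[
    [[-406,-302,81,0,0,-23,0.65],[-406,-302,81,0,0,-23,0.65],[-406,-302,81,0,0,-23,0.65],[-406,-302,81,0,0,-23,0.65],[-406,-302,81,0,0,-23,0.65],[-406,-302,81,0,0,-23,0.65],[-406,-302,81,0,0,-23,0.65],[-406,-302,81,0,0,-23,0.65],[-406,-302,81,0,0,-23,0.65],[-406,-302,81,0,0,-23,0.65],[-406,-302,81,0,0,-23,0.65],[-406,-302,81,0,0,-23,0.65]],
  ],
)

```text
time_s: 1.3
ee_pos: [0.5007, 0.1354, 0.1497]
eef_rot: [-3.14, -0.001, 3.135]
wrist_force: [-1.3, 0.1, 1.2]
grip_width: 0.0554
gripper_force: 0.0
```

```bash
python3 -c "
from h import *
rows(((.5,.1375,.005),Rt(0,0)))"
```

```text
t 1.3 at [0.5007 0.1354 0.1497] F [-1.3  0.1  1.2] w 0.0554 gf 0.0
[  0.6   2.3 144.7] [-0.1 -0.1 -0.4]
```

Emit:
move_arm(
  series=[
    [[0,0,50,0,0,0,0.65],[0,0,95,0,0,0,0.65],[0,0,115,0,0,0,0.65],[0,0,130,0,0,0,0.65],[0,0,135,0,0,0,0.65],[0,0,135,0,0,0,0.65]],
  ],
)

```text
time_s: 1.9
ee_pos: [0.4993, 0.1394, 0.0149]
eef_rot: [3.141, -0.001, -3.141]
wrist_force: [0.3, -0.2, 0.6]
grip_width: 0.0556
gripper_force: 0.0
```

```bash
python3 -c "
from h import *
rows(((.5,.1375,.005),Rt(0,0)))"
```

```text
t 1.9 at [0.4993 0.1394 0.0149] F [ 0.3 -0.2  0.6] w 0.0556 gf 0.0
[-0.8 -1.9  9.9] [ 0.  -0.1  0. ]
```

Emit:
move_arm(
  series=[
    [[-1,-2,6,0,0,0,0.65],[-1,-2,11,0,0,0,0.65],[-1,-2,11,0,0,0,0.35],[-1,-2,11,0,0,0,0.2],[-1,-2,11,0,0,0,0.2],[-1,-2,11,0,0,0,0.2],[-1,-2,11,0,0,0,0.2]],
  ],
)

```text
time_s: 2.6
ee_pos: [0.5013, 0.1359, 0.0048]
eef_rot: [3.141, 0.0, 3.14]
wrist_force: [-1.7, -0.2, 5.6]
grip_width: 0.035
gripper_force: 60.1
```

```bash
python3 -c "
from h import *
rows(((.5,.1375,.15),Rt(0,0)),binpose(-.09))"
```

```text
t 2.6 at [0.5013 0.1359 0.0048] F [-1.7 -0.2  5.6] w 0.035 gf 60.1
[   1.2    1.6 -145.2] [ 0.   0.  -0.1]
[ -59.8    1.7 -225.2] [ -3.6 -35.9 -11.1]
```

Emit:
move_arm(
  series=[
    [[0,0,-15,0,0,0,0.2],[0,0,-50,0,0,0,0.2],[0,0,-95,0,0,0,0.2],[-10,2,-140,0,-6,-2,0.2],[-25,2,-180,-1,-14,-4,0.2],[-40,2,-210,-2,-22,-7,0.2],[-60,2,-225,-3,-29,-9,0.2],[-60,2,-225,-4,-36,-11,0.2],[-60,2,-225,-4,-36,-11,0.2],[-60,2,-225,-4,-36,-11,0.2],[-60,2,-225,-4,-36,-11,0.2]],
  ],
)

```text
time_s: 3.7
ee_pos: [0.5623, 0.1385, 0.23]
eef_rot: [3.133, 0.63, -2.949]
wrist_force: [0.2, -0.4, -0.8]
grip_width: 0.0354
gripper_force: 59.9
```

```bash
python3 - <<'E'
from h import *
rows(binpose(-.02,-.012),binpose(.05,-.012))
look('scene','s1');look('top','t1')
a=cv2.imread('pics/s1.png')[90:330,200:400];b=cv2.imread('pics/t1.png')[100:340,230:430]
cv2.imwrite('pics/c1.png',cv2.resize(np.hstack([a,b]),None,fx=2,fy=2,interpolation=2))
E
```

```text
t 3.7 at [0.5623 0.1385 0.23  ] F [ 0.2 -0.4 -0.8] w 0.0354 gf 59.9
[  1.2 -13.   69.1] [ 0.3  0.1 -0.3]
[  1.3 -13.4 139.1] [ 0.3  0.1 -0.3]
```

View pics/c1.png

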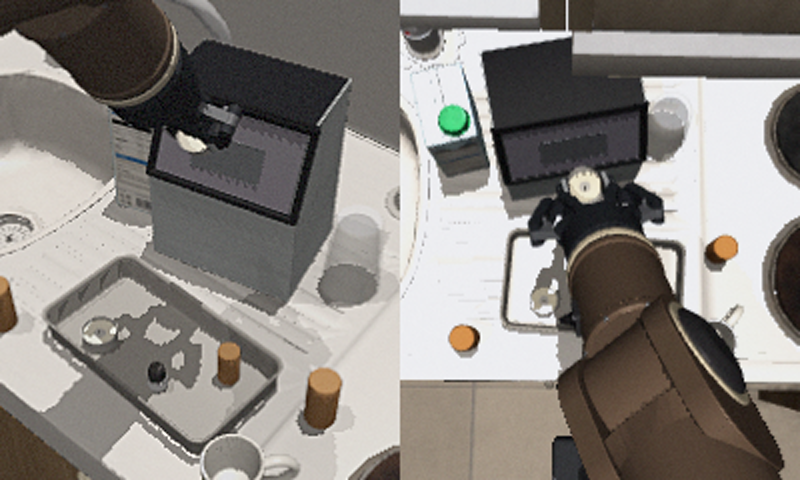

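The tea light is held between the fingertips (right crop at (585,182)). The arm is clear of everything, so I'll insert.

Emit:
move_arm(
  series=[
    [[1,-13,35,0,0,0,0.2],[1,-13,60,0,0,0,0.2],[1,-13,75,0,0,0,0.2],[1,-13,87,0,0,0,0.2],[1,-13,99,0,0,0,0.2],[1,-13,111,0,0,0,0.2],[1,-13,121,0,0,0,0.2],[1,-13,130,0,0,0,0.2],[1,-13,139,0,0,0,0.2],[1,-13,139,0,0,0,0.2]],
  ],
)

```text
time_s: 4.8
ee_pos: [0.6441, 0.1415, 0.1149]
eef_rot: [3.133, 0.63, -2.949]
wrist_force: [-1.2, -0.9, -1.7]
grip_width: 0.0351
gripper_force: 59.9
```

```bash
python3 -c "
from h import *
rows(binpose(.05,-.012))"
```

```text
t 4.8 at [0.6441 0.1415 0.1149] F [-1.2 -0.9 -1.7] w 0.0351 gf 59.9
[-1.1  0.5 -1.5] [ 0.3  0.1 -0.3]
```

Emit:
move_arm(
  series=[
    [[0,0,0,0,0,0,0.5],[0,0,0,0,0,0,0.58],[0,0,0,0,0,0,0.58],[0,0,0,0,0,0,0.58],[0,0,0,0,0,0,0.58],[0,0,0,0,0,0,0.58]],
  ],
)

```text
time_s: 5.4
ee_pos: [0.6433, 0.142, 0.1168]
eef_rot: [3.134, 0.632, -2.947]
wrist_force: [-1.3, -1.5, 0.5]
grip_width: 0.0495
gripper_force: 0.6
```

Emit:
move_arm(
  series=[
    [[0,0,-10,0,0,0,0.58],[0,0,-25,0,0,0,0.58],[0,0,-45,0,0,0,0.58],[0,0,-70,0,0,0,0.58],[0,0,-100,0,0,0,0.58],[0,0,-140,0,0,0,0.58],[0,0,-140,0,0,0,0.58]],
  ],
)

```text
time_s: 6.1
ee_pos: [0.562, 0.1253, 0.2316]
eef_rot: [3.134, 0.633, -2.946]
wrist_force: [-0.4, -1.1, 0.1]
grip_width: 0.0494
gripper_force: 0.0
```

```bash
cat >> h.py <<'E'
def flap(n):
    p,d=look('scene','s'+n); P=cloud('scene',d); N=-F*np.cos(np.radians(26))+K*np.sin(np.radians(26))
    q=P-MID; a=q@L; U=F*np.sin(np.radians(26))+K*np.cos(np.radians(26)); b=q@U
    for y0 in(-.07,-.03,.03): 
        m=(a>y0)&(a<y0+.03)&(b<-.015)&(b>-.035)&(np.abs(q@N)<.1)
        print('flap y',y0,m.sum(),np.median((q@N)[m]).round(4) if m.any() else None)
E
python3 - <<'E'
from h import *
rows(((.4455,.1845,.15),Rt(0,0)),((.4455,.1845,.004),Rt(0,0)))
flap('2');look('top','t2')
a=cv2.imread('pics/s2.png')[90:330,200:400];b=cv2.imread('pics/t2.png')[100:340,230:430]
cv2.imwrite('pics/c2.png',cv2.resize(np.hstack([a,b]),None,fx=2,fy=2,interpolation=2))
E
```

```text
t 6.1 at [0.562  0.1253 0.2316] F [-0.4 -1.1  0.1] w 0.0494 gf 0.0
[131.1  80.7   5.6] [ 4.  36.1 11. ]
[217.5  79.8 123.3] [ 4.  36.1 11. ]
flap y -0.07 129 -0.0008
flap y -0.03 123 -0.0005
flap y 0.03 115 -0.0008
```

View pics/c2.png

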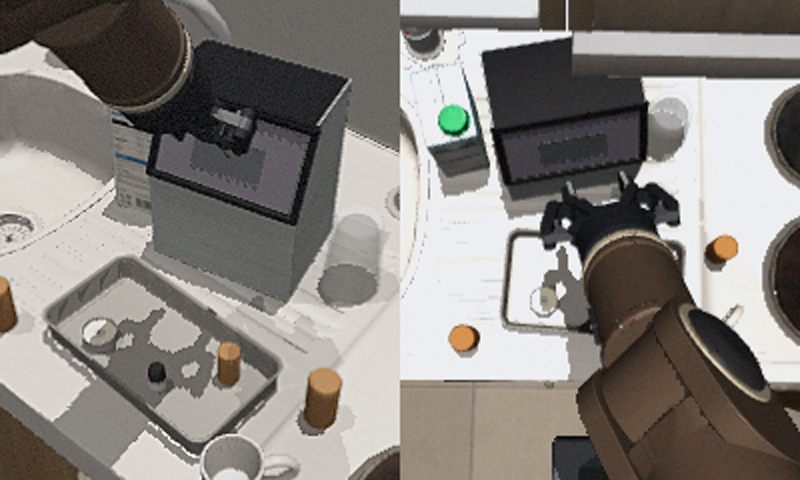

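The fingers are empty, the flap is shut to within 1 mm of its plane, and the tray hasn't moved. Next is the second tea light, at top crop (543,300).

Emit:
move_arm(
  series=[
    [[131,81,5,4,36,11,0.58],[131,81,5,4,36,11,0.58],[131,81,5,4,36,11,0.58],[131,81,5,4,36,11,0.58],[131,81,5,4,36,11,0.58],[131,81,5,4,36,11,0.58],[131,81,5,4,36,11,0.58],[131,81,5,4,36,11,0.58]],
  ],
)

```text
time_s: 7.0
ee_pos: [0.445, 0.184, 0.1482]
eef_rot: [-3.14, 0.001, 3.141]
wrist_force: [-0.4, -0.2, -0.0]
grip_width: 0.0497
gripper_force: 0.0
```

```bash
python3 - <<'E'
from h import *
rows(((.4455,.1845,.004),Rt(0,0)))
d=look('scene','s3')[1]; P=cloud('scene',d)
q=P[(np.hypot(*(P[:,:2]-(.4455,.184)).T)<.027)&(P[:,2]>.008)&(P[:,2]<.03)]
print(len(q),((q.min(0)+q.max(0))/2).round(4),np.ptp(q,0).round(3))
E
```

```text
t 7.0 at [0.445  0.184  0.1482] F [-0.4 -0.2 -0. ] w 0.0497 gf 0.0
[ -0.3   0.7 144.2] [-0.1  0.1 -0. ]
241 [0.446  0.1835 0.0134] [0.039 0.039 0.011]
```

Emit:
move_arm(
  series=[
    [[0,0,50,0,0,0,0.58],[0,0,90,0,0,0,0.58],[0,0,110,0,0,0,0.58],[0,0,125,0,0,0,0.58],[0,0,135,0,0,0,0.58],[0,0,143,0,0,0,0.58],[0,0,144,0,0,0,0.58],[0,0,144,0,0,0,0.35],[0,0,144,0,0,0,0.2],[0,0,144,0,0,0,0.2],[0,0,144,0,0,0,0.2],[0,0,144,0,0,0,0.2]],
  ],
)

```text
time_s: 8.25
ee_pos: [0.4459, 0.1846, 0.0054]
eef_rot: [3.141, 0.001, 3.14]
wrist_force: [-2.0, -0.7, 6.7]
grip_width: 0.0349
gripper_force: 60.4
```

```bash
python3 -c "
from h import *
rows(binpose(-.09,.0))"
```

```text
t 8.25 at [0.4459 0.1846 0.0054] F [-2.  -0.7  6.7] w 0.0349 gf 60.4
[-115.4  -46.9 -224.4] [ -3.6 -35.8 -11.1]
```

Emit:
move_arm(
  series=[
    [[0,0,-15,0,0,0,0.2],[0,0,-50,0,0,0,0.2],[0,0,-95,0,0,0,0.2],[-20,-10,-135,0,-6,-2,0.2],[-45,-20,-170,-1,-14,-4,0.2],[-75,-30,-200,-2,-22,-7,0.2],[-105,-40,-220,-3,-29,-9,0.2],[-115,-47,-224,-4,-36,-11,0.2],[-115,-47,-224,-4,-36,-11,0.2],[-115,-47,-224,-4,-36,-11,0.2],[-115,-47,-224,-4,-36,-11,0.2]],
  ],
)

```text
time_s: 9.35
ee_pos: [0.5605, 0.1383, 0.2289]
eef_rot: [3.132, 0.629, -2.948]
wrist_force: [0.0, 1.1, -0.2]
grip_width: 0.0351
gripper_force: 60.0
```

```bash
python3 -c "
from h import *
rows(binpose(-.02,.012),binpose(.05,.012))"
```

```text
t 9.35 at [0.5605 0.1383 0.2289] F [ 0.   1.1 -0.2] w 0.0351 gf 60.0
[-0.8 10.7 69.3] [ 0.4  0.1 -0.2]
[ -0.7  10.3 139.3] [ 0.4  0.1 -0.2]
```

Emit:
move_arm(
  series=[
    [[0,11,35,0,0,0,0.2],[0,11,60,0,0,0,0.2],[0,11,75,0,0,0,0.2],[0,11,87,0,0,0,0.2],[0,11,99,0,0,0,0.2],[0,11,111,0,0,0,0.2],[0,11,121,0,0,0,0.2],[0,11,130,0,0,0,0.2],[0,11,139,0,0,0,0.2],[0,11,139,0,0,0,0.2]],
  ],
)

```text
time_s: 10.35
ee_pos: [0.639, 0.1659, 0.115]
eef_rot: [3.133, 0.63, -2.948]
wrist_force: [-1.3, -0.1, -1.5]
grip_width: 0.0352
gripper_force: 60.0
```

Emit:
move_arm(
  series=[
    [[0,0,0,0,0,0,0.5],[0,0,0,0,0,0,0.58],[0,0,0,0,0,0,0.58],[0,0,0,0,0,0,0.58],[0,0,0,0,0,0,0.58],[0,0,0,0,0,0,0.58]],
  ],
)

```text
time_s: 10.95
ee_pos: [0.6385, 0.1653, 0.1168]
eef_rot: [3.133, 0.632, -2.947]
wrist_force: [-1.6, 0.2, -0.1]
grip_width: 0.0494
gripper_force: 0.6
```

Emit:
move_arm(
  series=[
    [[0,0,-10,0,0,0,0.58],[0,0,-25,0,0,0,0.58],[0,0,-45,0,0,0,0.58],[0,0,-70,0,0,0,0.58],[0,0,-100,0,0,0,0.58],[0,0,-140,0,0,0,0.58],[0,0,-140,0,0,0,0.58]],
  ],
)

```text
time_s: 11.65
ee_pos: [0.5573, 0.148, 0.2325]
eef_rot: [3.134, 0.635, -2.947]
wrist_force: [0.5, 0.2, 0.7]
grip_width: 0.0494
gripper_force: 0.0
```

```bash
python3 - <<'E'
from h import *
rows(((.494,.0465,.15),Rt(0,0)))
flap('4');look('top','t4')
a=cv2.imread('pics/s4.png')[90:330,200:400];b=cv2.imread('pics/t4.png')[100:340,230:430]
cv2.imwrite('pics/c4.png',cv2.resize(np.hstack([a,b]),None,fx=2,fy=2,interpolation=2))
E
```

```text
t 11.65 at [0.5573 0.148  0.2325] F [0.5 0.2 0.7] w 0.0494 gf 0.0
[114.8 -87.4  17.3] [ 4.  36.2 10.9]
flap y -0.07 129 -0.0008
flap y -0.03 126 -0.0007
flap y 0.03 114 -0.0009
```

View pics/c4.png

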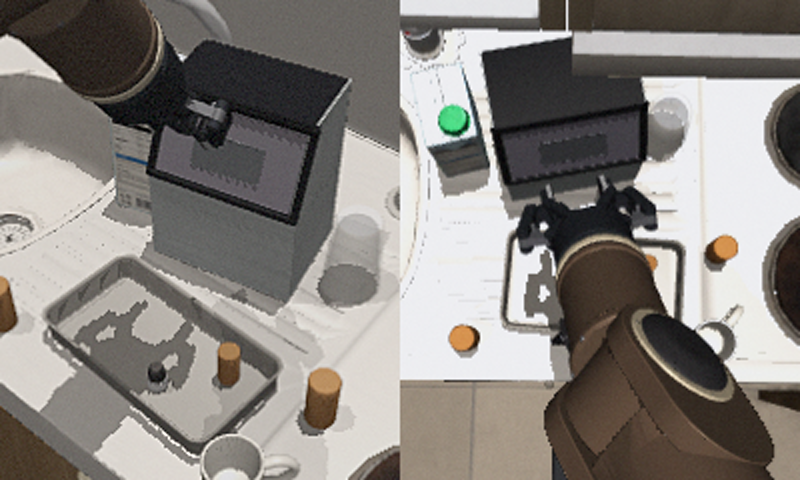

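Both tea lights are gone from the tray, the flap is shut, and the stopper (crop (157,373)) and cork (228,363) stand untouched. Now the cork.

Emit:
move_arm(
  series=[
    [[115,-87,17,4,36,11,0.55],[115,-87,17,4,36,11,0.55],[115,-87,17,4,36,11,0.55],[115,-87,17,4,36,11,0.55],[115,-87,17,4,36,11,0.55],[115,-87,17,4,36,11,0.55],[115,-87,17,4,36,11,0.55],[115,-87,17,4,36,11,0.55]],
  ],
)

```text
time_s: 12.55
ee_pos: [0.4928, 0.0467, 0.1468]
eef_rot: [-3.141, 0.001, 3.141]
wrist_force: [-0.7, -0.9, 0.4]
grip_width: 0.0471
gripper_force: 0.0
```

```bash
python3 - <<'E'
from h import *
rows(((.494,.0465,.010),Rt(0,0)))
d=look('scene','s5')[1]; P=cloud('scene',d)
q=P[(np.hypot(*(P[:,:2]-(.494,.046)).T)<.022)&(P[:,2]>.038)&(P[:,2]<.055)]
print(len(q),((q.min(0)+q.max(0))/2).round(4),np.ptp(q,0).round(3))
E
```

```text
t 12.55 at [0.4928 0.0467 0.1468] F [-0.7 -0.9  0.4] w 0.0471 gf 0.0
[-1.100e+00 -1.000e-01  1.368e+02] [-0.1  0.  -0. ]
104 [0.4952 0.0455 0.0426] [0.025 0.023 0.008]
```

Emit:
move_arm(
  series=[
    [[-1,0,45,0,0,0,0.55],[-1,0,80,0,0,0,0.55],[-1,0,105,0,0,0,0.55],[-1,0,122,0,0,0,0.55],[-1,0,132,0,0,0,0.55],[-1,0,136,0,0,0,0.55],[-1,0,136,0,0,0,0.4],[-1,0,136,0,0,0,0.25],[-1,0,136,0,0,0,0.1],[-1,0,136,0,0,0,0.1],[-1,0,136,0,0,0,0.1],[-1,0,136,0,0,0,0.1]],
  ],
)

```text
time_s: 13.8
ee_pos: [0.4952, 0.0469, 0.0123]
eef_rot: [-3.142, 0.002, 3.14]
wrist_force: [-1.2, 0.3, 6.7]
grip_width: 0.0225
gripper_force: 59.0
```

```bash
python3 -c "
from h import *
rows(binpose(-.09,.0))"
```

```text
t 13.8 at [0.4952 0.0469 0.0123] F [-1.2  0.3  6.7] w 0.0225 gf 59.0
[ -66.    90.7 -217.6] [ -3.6 -35.8 -11. ]
```

Emit:
move_arm(
  series=[
    [[0,0,-15,0,0,0,0.1],[0,0,-50,0,0,0,0.1],[0,0,-95,0,0,0,0.1],[-10,20,-135,0,-6,-2,0.1],[-25,40,-170,-1,-14,-4,0.1],[-40,65,-195,-2,-22,-7,0.1],[-60,85,-215,-3,-29,-9,0.1],[-66,91,-218,-4,-36,-11,0.1],[-66,91,-218,-4,-36,-11,0.1],[-66,91,-218,-4,-36,-11,0.1],[-66,91,-218,-4,-36,-11,0.1]],
  ],
)

```text
time_s: 14.9
ee_pos: [0.5612, 0.1373, 0.2295]
eef_rot: [3.133, 0.629, -2.95]
wrist_force: [0.3, 0.2, 0.1]
grip_width: 0.0223
gripper_force: 58.7
```

```bash
python3 -c "
from h import *
rows(binpose(-.02,0),binpose(.05,0))"
```

```text
t 14.9 at [0.5612 0.1373 0.2295] F [0.3 0.2 0.1] w 0.0223 gf 58.7
[-0.1 -0.1 69.5] [ 0.3  0.  -0.3]
[ -0.   -0.5 139.5] [ 0.3  0.  -0.3]
```

Emit:
move_arm(
  series=[
    [[0,0,35,0,0,0,0.1],[0,0,55,0,0,0,0.1],[0,0,70,0,0,0,0.1],[0,0,82,0,0,0,0.1],[0,0,94,0,0,0,0.1],[0,0,106,0,0,0,0.1],[0,0,118,0,0,0,0.1],[0,0,130,0,0,0,0.1],[0,0,140,0,0,0,0.1],[0,0,140,0,0,0,0.1]],
  ],
)

```text
time_s: 15.9
ee_pos: [0.6425, 0.1537, 0.1144]
eef_rot: [3.134, 0.629, -2.95]
wrist_force: [-1.5, -0.2, -2.0]
grip_width: 0.0221
gripper_force: 58.7
```

Emit:
move_arm(
  series=[
    [[0,0,0,0,0,0,0.4],[0,0,0,0,0,0,0.5],[0,0,0,0,0,0,0.5],[0,0,0,0,0,0,0.5],[0,0,0,0,0,0,0.5],[0,0,0,0,0,0,0.5],[0,0,0,0,0,0,0.5],[0,0,0,0,0,0,0.5]],
  ],
)

```text
time_s: 16.7
ee_pos: [0.6416, 0.155, 0.1166]
eef_rot: [3.133, 0.632, -2.947]
wrist_force: [-1.0, -0.4, 0.6]
grip_width: 0.0427
gripper_force: 0.6
```

Emit:
move_arm(
  series=[
    [[0,0,-10,0,0,0,0.5],[0,0,-25,0,0,0,0.5],[0,0,-45,0,0,0,0.5],[0,0,-70,0,0,0,0.5],[0,0,-100,0,0,0,0.5],[0,0,-140,0,0,0,0.5],[0,0,-160,0,0,0,0.5],[0,0,-160,0,0,0,0.5]],
  ],
)

```text
time_s: 17.5
ee_pos: [0.5491, 0.1356, 0.2487]
eef_rot: [3.133, 0.636, -2.947]
wrist_force: [0.9, -0.6, 0.6]
grip_width: 0.0429
gripper_force: 0.0
```

```bash
python3 - <<'E'
from h import *
rows()
flap('6');look('top','t6')
a=cv2.imread('pics/s6.png')[90:350,200:400];b=cv2.imread('pics/t6.png')[100:360,230:430]
cv2.imwrite('pics/c6.png',cv2.resize(np.hstack([a,b]),None,fx=2,fy=2,interpolation=2))
E
```

```text
t 17.5 at [0.5491 0.1356 0.2487] F [ 0.9 -0.6  0.6] w 0.0429 gf 0.0
flap y -0.07 129 -0.001
flap y -0.03 124 -0.0006
flap y 0.03 118 -0.0007
```

View pics/c6.png

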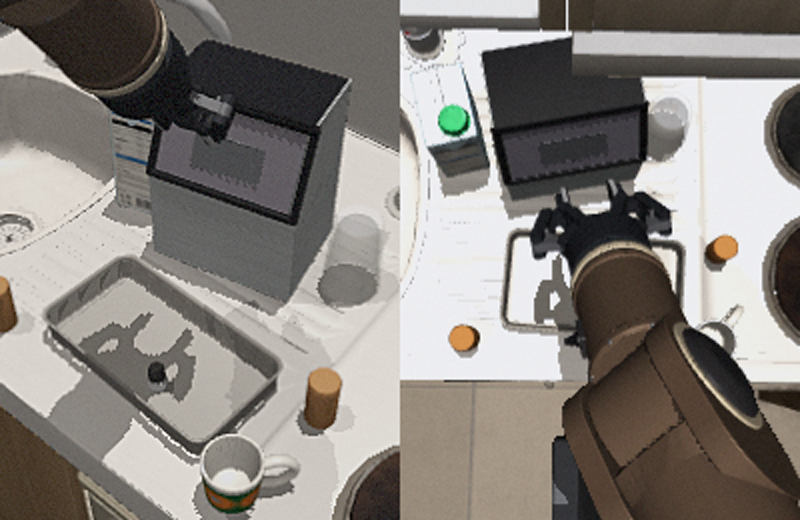

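The tray holds only the upright stopper (157,373), and the flap is shut. The cup, glass, carton and tray are where they were, and the robot touches nothing.

```bash
python3 -c "
from h import *
print(ticket.finish_job())"
```

```text
the job is handed in; nothing more can be done
None
```

Both tea lights and the cork went into the bin through the flap, which is shut again; the stopper still stands in the tray, nothing else was disturbed, and I handed the job in at about 17.6 s.

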